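# Put the toys away in the click-turn toy box

### The job

Put every toy that is out on the bench (green frog, red steel car, yellow-ended rattle, blue bricks; some may be missing today) away in the round toy box, each in the compartment whose floor disc has its colour: click the clear lid round by its orange knob until its window stands over that compartment, and set the toy down in it. Last of all click the lid shut, with its window squarely over the solid wooden sector, and leave the mug, tea tin, remote, bowl and book where they are.

Things in the scene. Friction and masses are not known exactly. Their poses are not given: they have to be found in the camera images.
- toybox: round beech box fixed to the bench, 335 mm across, 63 mm high. Origin: centre of underside. Five 72 degree wedge sectors parted by 5 mm walls 56 mm high: that centred on the box's +x is solid dark wood; those at +72, +144, +216, +288 degrees (counter-clockwise from above) are open compartments, floor at 6 mm height, 50 mm clear under the lid, from 30 to 160 mm from the axis
- lid (a joint): angle of the clear lid about the box's vertical axis, rad, counter-clockwise from above positive, no end stops. At 0 (or any whole turn) its window is over the solid sector: closed. It clicks into rest every 72 degrees (1.2566 rad), window exactly over a sector; let go within half a step it swings to the click by itself. About 0.11 N m takes it over. May start at any click
- lid_grip (a point): on the lid's axis, 93 mm above the bench, the height to grip: middle of the orange bar knob (60 mm long, 16 mm wide, from 68 to 113 mm high, on a white boss of 64 mm diameter) that turns the lid. This point's x axis runs along the bar and towards the window, y across the bar, z up
- lid_window (a point): centre of the lid's window, 105 mm from the axis, 64 mm above the bench, turning with the lid. The window is a missing 72 degree wedge of the lid with orange edges, from 32 mm from the axis to the rim; only through it can a sector be reached. The rest is a clear 5 mm plate, underside at 58 mm height
- closed_mark (a point): fixed point 105 mm from the axis over the middle of the solid sector, 64 mm above the bench: the window is here when the box is closed
- pad_green: green disc, 72 mm across, 1.5 mm thick, seen only (nothing touches it), on the floor in the middle of one compartment, 105 mm from the axis; marks it as the green compartment. Origin: centre of its underside, 6 mm above the bench. Which compartment has which colour varies
- pad_red: red disc, 72 mm across, 1.5 mm thick, seen only (nothing touches it), on the floor in the middle of one compartment, 105 mm from the axis; marks it as the red compartment. Origin: centre of its underside, 6 mm above the bench. Which compartment has which colour varies
- pad_yellow: yellow disc, 72 mm across, 1.5 mm thick, seen only (nothing touches it), on the floor in the middle of one compartment, 105 mm from the axis; marks it as the yellow compartment. Origin: centre of its underside, 6 mm above the bench. Which compartment has which colour varies
- pad_blue: blue disc, 72 mm across, 1.5 mm thick, seen only (nothing touches it), on the floor in the middle of one compartment, 105 mm from the axis; marks it as the blue compartment. Origin: centre of its underside, 6 mm above the bench. Which compartment has which colour varies
- frog: Origin: centre of the underside; x along its length, y across, z up when it stands as found. May be absent. Green plastic toy frog, 74 x 44 x 41 mm (eyes to 48 mm), about 90 g; sides upright and flat, to be held across y
- car: Origin: centre of the underside; x along its length, y across, z up when it stands as found. May be absent. Steel toy car, red with bare steel cabin, 80 x 38 x 39 mm, about 160 g, wheels do not turn; held across y: 36 mm
- rattle: Origin: centre of the underside; x along its length, y across, z up when it stands as found. May be absent. Beechwood rattle: bar 18 mm thick between two yellow blocks of 24 x 38 x 42 mm, 92 mm long over all, about 80 g; held by the bar between the blocks (44 mm free length, bar from 12 to 30 mm high)
- bricks: Origin: centre of the underside; x along its length, y across, z up when it stands as found. May be absent. Two blue plastic bricks pressed together one on the other, shifted 16 mm lengthwise, 80 x 32 x 38 mm (studs to 42 mm), about 70 g; held across y: 32 mm
- mug: empty white ceramic mug, 80 mm across, 92 mm high, with a handle; bystander. Origin: centre of the underside
- tea_tin: closed green tea tin, 72 mm across, 110 mm high; bystander. Origin: centre of the underside
- remote: black remote control, 165 x 45 x 18 mm, lying flat; bystander. Origin: centre of the underside
- bowl: blue ceramic bowl, 120 mm across, 50 mm high; bystander. Origin: centre of the underside
- book: blue book, 140 x 200 x 22 mm, lying flat; bystander. Origin: centre of the underside
Things that resemble listed ones, but are neither listed nor needed, are in the scene too. Of the things that look like the rattle, take the one that is nearest to the robot's base at the start.

How it is judged (in metres and radians):
On the way:
1. every toy that is present lies in the compartment of its colour (horizontal distance between frog and pad_green below 0.075 m and height (world z) of each of frog, car, rattle, bricks below 0.05 m and horizontal distance between car and pad_red below 0.075 m and horizontal distance between rattle and pad_yellow below 0.075 m and horizontal distance between bricks and pad_blue below 0.075 m), for 0.2 s.
At the end, for the whole second after the job is handed in: every toy present lies in its colour's compartment (within 75 mm of the disc's centre seen from above, its origin lower than 50 mm) at rest, and the lid rests with its window over the solid sector, within 12 mm (all of step 1 and horizontal distance between lid_window and closed_mark below 0.012 m and velocity of joint lid between -0.1 and 0.1 rad/s and linear speed of each of frog, car, rattle, bricks below 0.05 m/s); the robot touches nothing.
It fails at once if the mug is moved more than 40 mm or tipped (distance of mug from where it was at the start of the episode above 0.04 m or angle between mug's own z axis and vertical above 0.5 rad).
It fails at once if the tea tin is moved more than 40 mm or tipped (distance of tea_tin from where it was at the start of the episode above 0.04 m or angle between tea_tin's own z axis and vertical above 0.5 rad).
It fails at once if the remote is moved more than 40 mm or tipped (distance of remote from where it was at the start of the episode above 0.04 m or angle between remote's own z axis and vertical above 0.5 rad).
It fails at once if the bowl is moved more than 40 mm or tipped (distance of bowl from where it was at the start of the episode above 0.04 m or angle between bowl's own z axis and vertical above 0.5 rad).
It fails at once if the book is moved more than 40 mm or tipped (distance of book from where it was at the start of the episode above 0.04 m or angle between book's own z axis and vertical above 0.5 rad).
Of frog, car, rattle, bricks only 3 to 4 are there at a start; the rules pass over those that are not, and their reading is None.
At some moment in a run one of frog, car, rattle, bricks may be knocked a few centimetres aside while the robot is not near it.
Once in a run the grip may slacken for a moment while it holds something.
It also fails if it takes over 210 s, if anything falls off the work surface, if the arm or the gripper's body presses on something with over 40 N, if the wrist force passes 120 N, or if a joint passes its speed limit or range.

### The arm

A 7-joint arm with a two-finger parallel gripper is mounted at the origin on the work surface. World frame = base frame: x ahead of the robot, y to its left, z up, the work surface at z = 0. Lengths are in m, angles in degrees, forces in N, time in s.
With the tool pointing down it reaches from about 0.35 to 0.775 m from the base axis. Payload 3.1 kg.
Tool frame: the origin (TCP) lies on the centre line of the jaws, within the pads' length; the fingertips stand 17 mm ahead of it and the grasp point (between the pads) lies 2 mm behind it (robot.tip_reach is the distance from the TCP to the fingertips, in m); z points along the fingers, y is the direction in which the jaws open and shut (so a half turn about z gives the same grasp; the last joint's range is limited). The gripper opens to 85 mm and grips with 20 to 120 N. Pads are 22 mm wide; open, the fingers measure 114 mm over their backs; the gripper's body (76 mm by 85 mm) begins 54 mm behind the grasp point. The pads swing forward as they close: fully open they stand 13 mm farther back than shut.
Start: joints at [69.746, 17.813, 0.802, 86.603, -0.252, 75.585, -1.558], TCP at [0.169, -0.523, 0.248] pointing down, gripper open.
Joint ranges: [-154.91, 154.91], [-16.99, 109.72], [-72.82, 74.43], [7.12, 147.25], [-82.49, 262.49], [11.32, 116.49], [-174.64, 174.64]. Speed limits (degrees/s): [159.86, 159.86, 180, 180, 180, 180, 180].

### API

Orientations are given as [roll, pitch, yaw] about the fixed x, y, z axes, in that order (R = Rz(yaw) Ry(pitch) Rx(roll)).
In Python, from station import robot, fingers, vision, workorder, recognise gives the robot as it stands. Calls block until the motion is done:
- robot.move_to(position, orientation): joint-space move of the TCP to a pose.
- robot.line_to(position, orientation=None, velocity=0.15, f_stop=None): straight line of the TCP; orientation=None keeps the orientation; velocity is the mean speed in m/s. With f_stop (N) it stops when the force on the tool has changed by that much, and returns True; else False.
- robot.move_j(angles): joint-space move.
- fingers.gripper_to(opening, force=None): opening from 0.0 (shut) to 1.0 (fully open); force is the grip in N (None keeps the last); returns when the fingers have stopped.
- robot.pause(seconds).
- robot.inverse_kinematics(position, orientation): joint angles nearest the present ones, or None.
- vision.grab_frame(name): name is "side" or "top" or "wrist"; returns the picture (400x640x3 uint8, red, green, blue); there is no depth.
- vision.calibration(name): a dict with "mtx" (3x3 intrinsics, pixels), "extrinsics" (4x4, takes a point from world to camera coordinates); the wrist camera has in their place "T_tool_cam" (4x4, takes a point from camera to tool coordinates, whose origin is the TCP and whose axes are the flange's). Camera axes: x right, y up, looking along -z (the intrinsics and any distortion apply to the point x, -y, -z); pixel columns grow to the right and rows downward; lengths in m; the calibration is good to about 2 mm. The wrist camera is an equidistant fisheye: a pixel r from the principal point sees the ray r / f radians off the axis. A picture is of the moment at which its call begins: read the wrist's pose just before it. calibration takes no time and is no camera call.
A pose or a line that the arm cannot do raises robot.PlanningError and nothing moves.
- workorder.close_job(): hands the job in, once; it reports no verdict.
Trained networks look in the newest picture that a camera, given by its name, has taken for a name from the list of things; names that differ only in an ending like _2 or _b are one class to them, and where a whole thing is asked for, a point or a joint stands for the part that bears it (a point fixed in the world has none). Each returns a list of dicts, best first, with "p" (0 to 1); they miss things now and then, are a little off and sometimes report something else, mostly with a low value. They report only what shows in the picture. A call takes as long as a camera call. They do not tell look-alikes from the thing itself.
- recognise(label, camera): "rect" ([centre column, centre row, width, height] in pixels, round what is visible of it).
Readings, each from a call of its own:
- robot.current_time_s(): time.
- robot.current_joint_positions(): joint angles.
- robot.current_dq(): joint speeds.
- robot.current_joint_torque(): joint torques, N m.
- robot.current_tool_pos(): TCP position.
- robot.current_eef_rot(): TCP orientation.
- robot.current_contact_force(): force on the tool from outside, world axes, zero at the start.
- robot.current_torque(): the same for the moment, N m.
- robot.current_finger_gap(): opening from 0.0 (shut) to 1.0 (fully open).
Only numpy, scipy, OpenCV 4.12 (cv2) and the standard library are available. Lean on these libraries where they do the work, as an engineer would, in place of code of your own. Each camera call takes 0.05 s, during which the arm holds its last target.

## Working session

There is one attempt and no reset: what is moved stays moved. The work goes in short steps, each a Python script; the robot and the scene stay as the last script left them, time stands still between calls to the robot, and variables do not carry over. Pictures are saved under pics/ and viewed, and the job is handed in when it is done.

```bash
ls; mkdir -p pics; python3 - <<'E'
from station import robot, fingers, vision, workorder, recognise
import cv2
for n in ["side","top","wrist"]:
    im=vision.grab_frame(n); cv2.imwrite(f"pics/{n}0.png",im[:,:,::-1])
    print(n,vision.calibration(n))
    for l in ["frog","car","rattle","bricks","toybox","lid_grip","lid_window","pad_green","pad_red","pad_yellow","pad_blue","mug","tea_tin","remote","bowl","book"]:
        r=recognise(l,n); print(l,[( [round(v) for v in d["rect"]],round(d["p"],2)) for d in r if d["p"]>.2])
print(robot.current_time_s(),robot.current_tool_pos(),robot.current_eef_rot())
E
```

```text
pics
side {'mtx': array([[490.26068249,   0.        , 324.26329558],
       [  0.        , 490.26068249, 201.42499635],
       [  0.        ,   0.        ,   1.        ]]), 'extrinsics': array([[ 0.7920595 , -0.61006238, -0.02157891, -0.3928357 ],
       [ 0.42455591,  0.52512294,  0.73756232, -0.31284691],
       [-0.43862744, -0.59335469,  0.6749342 , -1.62340628],
       [ 0.        ,  0.        ,  0.        ,  1.        ]])}
frog []
car []
rattle [([300, 153, 25, 19], 0.52)]
bricks [([395, 266, 29, 20], 0.7)]
toybox [([340, 220, 93, 68], 0.72), ([343, 210, 82, 55], 0.53)]
lid_grip [([348, 205, 69, 47], 0.92)]
lid_window [([347, 206, 71, 47], 0.86)]
pad_green []
pad_red []
pad_yellow []
pad_blue []
mug [([333, 161, 27, 34], 0.74)]
tea_tin [([427, 237, 27, 38], 0.69)]
remote []
bowl [([407, 332, 44, 34], 0.59), ([336, 220, 92, 75], 0.51)]
book [([454, 307, 76, 63], 0.57)]
top {'mtx': array([[426.51495372,   0.        , 324.69609349],
       [  0.        , 426.51495372, 201.16139751],
       [  0.        ,   0.        ,   1.        ]]), 'extrinsics': array([[ 0.01009529, -0.99993018
[... 935 characters left out ...]
12306032],
       [  0.        ,   0.        ,   1.        ]]), 'T_tool_cam': array([[ 1.47950300e-03,  9.56094562e-01,  2.93054602e-01,
         7.62469302e-02],
       [ 9.99998904e-01, -1.43143425e-03, -3.78478559e-04,
         4.50452836e-04],
       [ 5.76271000e-05,  2.93054840e-01, -9.56095632e-01,
        -1.24642700e-01],
       [ 0.00000000e+00,  0.00000000e+00,  0.00000000e+00,
         1.00000000e+00]])}
frog []
car []
rattle []
bricks []
toybox []
lid_grip []
lid_window []
pad_green []
pad_red []
pad_yellow []
pad_blue []
mug []
tea_tin []
remote []
bowl [([380, 17, 101, 34], 0.69)]
book []
2.55 [ 0.16877278 -0.52349333  0.24832777] [1.79996138e+02 1.40645952e-03 1.78716376e+01]
```

```bash
python3 - <<'E'
import cv2
t=cv2.imread("pics/top0.png"); cv2.imwrite("pics/topc.png",cv2.resize(t[120:310,120:530],None,fx=1.95,fy=1.95,interpolation=cv2.INTER_CUBIC))
t=cv2.imread("pics/side0.png"); cv2.imwrite("pics/sidec.png",cv2.resize(t[120:360,240:540],None,fx=2.4,fy=2.4,interpolation=cv2.INTER_CUBIC))
E
```

```text
(no output)
```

View pics/topc.png

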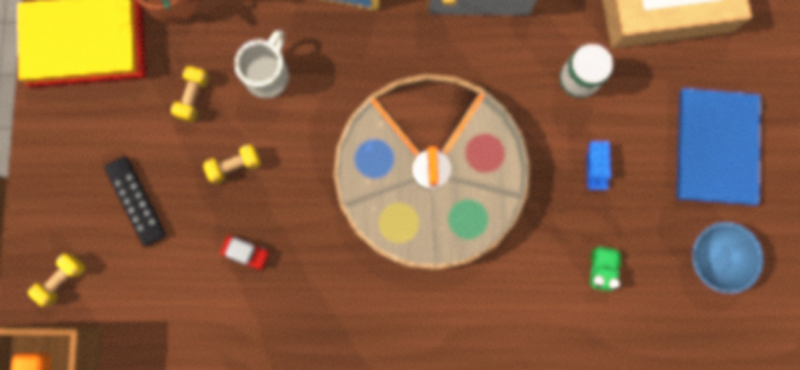

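View pics/sidec.png

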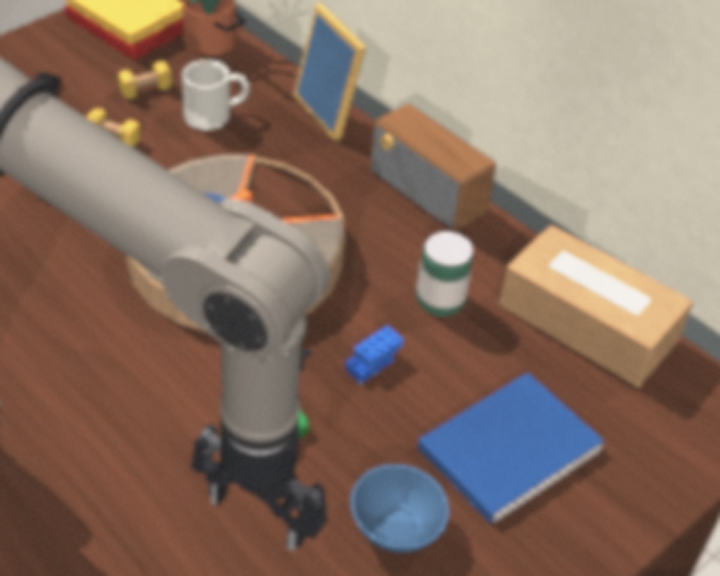

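The overview shows the window at the dark sector (closed, pointing to world +x). Blue, yellow, green and red pads follow counter-clockwise, and all 4 toys are present, with 3 rattle-like things. Next I'll compute positions.

```bash
cat > h.py <<'E'
import numpy as np, cv2
from station import robot, fingers, vision, workorder, recognise
def ray(name,u,v,pose=None):
    c=vision.calibration(name); K=c["mtx"]
    x=(u-K[0,2])/K[0,0]; y=(v-K[1,2])/K[1,1]
    if name!="wrist":
        d=np.array([x,-y,-1.]); E=c["extrinsics"]; R=E[:3,:3]; return -R.T@E[:3,3], R.T@d
    r=np.hypot(x,y); s=np.sinc(r/np.pi) # sin r/r
    d=np.array([x*s,-y*s,-np.cos(r)])
    T=c["T_tool_cam"]; p,R=pose
    return p+R@T[:3,3], R@T[:3,:3]@d
def Rm(rpy):
    from scipy.spatial.transform import Rotation as Ro
    return Ro.from_euler("xyz",rpy,degrees=True).as_matrix()
def pose(): return np.array(robot.current_tool_pos()),Rm(robot.current_eef_rot())
def p2w(name,u,v,z,pose=None):
    o,d=ray(name,u,v,pose); return o+d*(z-o[2])/d[2]
def w2p(name,P,pose=None):
    c=vision.calibration(name);K=c["mtx"];P=np.asarray(P,float)
    if name!="wrist":
        E=c["extrinsics"]; q=E[:3,:3]@P+E[:3,3]; return K[0,0]*q[0]/-q[2]+K[0,2],K[1,1]*-q[1]/-q[2]+K[1,2]
    T=c["T_tool_cam"];p,R=pose; q=R.T@(P-p); q=T[:3,:3].T@(q-T[:3,3])
    a=np.arctan2(np.hypot(q[0],q[1]),-q[2]); h=np.hypot(q[0],q[1])
    return K[0,0]*a*q[0]/h+K[0,2],K[1,1]*a*-q[1]/h+K[1,2]
def mask(im,col):
    hsv=cv2.cvtColor(im,cv2.COLOR_RGB2HSV); H,S,V=[hsv[...,i].astype(int) for i in range(3)]
    if col=="green": m=(H>45)&(H<80)&(S>120)&(V>60)
    if col=="red": m=((H<4)|(H>173))&(S>170)&(V>110)
    if col=="yellow": m=(H>22)&(H<34)&(S>130)&(V>110)
    if col=="blue": m=(H>104)&(H<118)&(S>190)&(V>110)
    return m.astype(np.uint8)
def blobs(im,col,amin=20):
    n,l,s,c=cv2.connectedComponentsWithStats(mask(im,col))
    out=[]
    for i in range(1,n):
        if s[i,4]>=amin:
            ys,xs=np.nonzero(l==i); r=cv2.minAreaRect(np.c_[xs,ys].astype(np.float32)); out.append((c[i],s[i,4],r))
    return out
def snap(name,fn=None):
    ps=pose(); im=vision.grab_frame(name)
    if fn: cv2.imwrite("pics/"+fn,im[:,:,::-1])
    return im,ps
E
python3 - <<'E'
from h import *
im=cv2.imread("pics/top0.png")[:,:,::-1].copy()
for col in ["green","red","yellow","blue"]:
    for c,a,r in blobs(im,col):
        print(col,np.round(c),a,np.round(p2w("top",*c,.03),3))
for n,u,v in [("knob",(432/1.95)+120,165/1.95+120)]: print(p2w("top",u,v,.113))
for n,u,v,z in [("r1",147,263,.021),("r2",239,205,.021),("r3",217,168,.021)]:
    p=p2w("top",u,v,z); print(n,p,np.hypot(*p[:2]))
for n,u,v,z in [("box",340,208,.06),("mug",254,155,.05),("tin",420,159,.1),("remote",189,222,.015),("bowl",493,252,.03),("book",489,195,.02),("frog",431,258,.03),("car",245,249,.03),("bricks",427,206,.03)]:
    print(n,np.round(p2w("top",u,v,z),3))
E
```

```text
green [430. 255.] 231 [ 0.387 -0.318  0.03 ]
red [177. 152.] 144 [0.735 0.562 0.03 ]
red [600. 176.] 4169 [ 0.667 -0.921  0.03 ]
red [253. 252.] 71 [0.39  0.284 0.03 ]
yellow [290.  89.] 79 [0.976 0.17  0.03 ]
yellow [158. 138.] 2287 [0.786 0.633 0.03 ]
yellow [219. 158.] 47 [0.717 0.415 0.03 ]
yellow [212. 176.] 51 [0.651 0.433 0.03 ]
yellow [247. 199.] 56 [0.571 0.311 0.03 ]
yellow [228. 207.] 51 [0.544 0.374 0.03 ]
yellow [324. 234.] 239 [0.454 0.042 0.03 ]
yellow [154. 256.] 73 [0.375 0.616 0.03 ]
yellow [139. 271.] 55 [0.324 0.663 0.03 ]
blue [426. 208.] 96 [ 0.547 -0.309  0.03 ]
[ 0.54355941 -0.01296221  0.113     ]
r1 [0.35009786 0.64162975 0.021     ] 0.7309290366354116
r2 [0.55221283 0.33849598 0.021     ] 0.6477025091742991
r3 [0.68278076 0.42118045 0.021     ] 0.8022359650425565
box [ 0.54 -0.01  0.06]
mug [0.724 0.288 0.05 ]
tin [ 0.703 -0.276  0.1  ]
remote [0.492 0.51  0.015]
bowl [ 0.399 -0.532  0.03 ]
book [ 0.597 -0.532  0.02 ]
frog [ 0.377 -0.321  0.03 ]
car [0.4  0.31 0.03]
bricks [ 0.555 -0.312  0.03 ]
```

```bash
python3 - <<'E'
from h import *
C=[]
for n,u,v,a in [("blue",374,158,72),("yellow",399,223,144),("green",468,219,216),("red",485,153,288)]:
    p=p2w("top",u/1.95+120-.25,v/1.95+120-.25,.008); print(n,p); C.append(p)
C=np.array(C)
A=np.radians([72,144,216,288])
# fit centre + yaw
from scipy.optimize import least_squares
f=lambda q:np.r_[q[0]+.105*np.cos(A+q[2])-C[:,0],q[1]+.105*np.sin(A+q[2])-C[:,1]]
s=least_squares(f,[.54,-.01,0]);print(s.x,np.degrees(s.x[2]),s.fun)
robot.move_to([0.54,-0.01,0.30],[180,0,0]); 
im,ps=snap("wrist","w1.png"); print(ps[0],robot.current_joint_positions(),robot.current_time_s())
E
```

```text
blue [0.57190563 0.08761751 0.008     ]
yellow [0.45545827 0.04146452 0.008     ]
green [ 0.46387566 -0.08120165  0.008     ]
red [ 0.58324252 -0.11217988  0.008     ]
[ 0.54482108 -0.01446454  0.06138478] 3.5170885496574518 [-8.24969810e-04  7.89884342e-04 -5.52422172e-05  9.03276861e-05
 -4.18708631e-04  4.60992581e-04 -7.52632832e-05  3.29793334e-05]
[ 0.53999422 -0.01148502  0.29974477] [ 25.17558525  18.65811674 -34.87208635  81.51500001  10.64911611
  83.15123625 -99.68332378] 4.8667
```

View pics/w1.png

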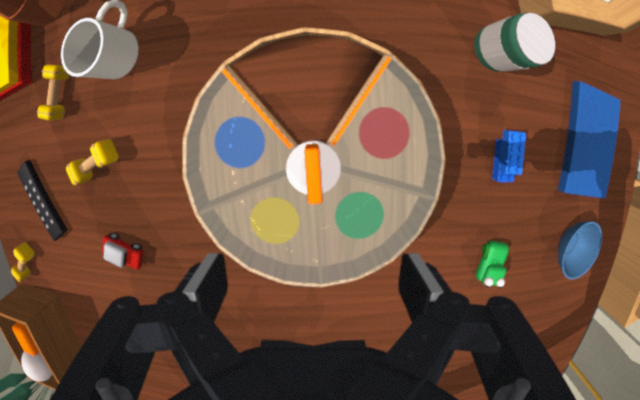

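```bash
cat >> h.py <<'E'
C=np.array([.5448,-.0145]); BY=3.5
ANG={"wood":0,"blue":72,"yellow":144,"green":216,"red":288}
E
python3 - <<'E'
from h import *
ps=(np.array([0.53999422,-0.01148502,0.29974477]),Rm(robot.current_eef_rot()))
print(p2w("wrist",313,174,.113,ps))
for n,u,v in [("blue",240,142),("yellow",274,220),("green",360,215),("red",384,133)]:
    a=np.radians(ANG[n]+BY); print(n,p2w("wrist",u,v,.008,ps)[:2], C+.105*np.array([np.cos(a),np.sin(a)]))
print(p2w("wrist",312,147,.113,ps),p2w("wrist",314,201,.113,ps))
q=robot.inverse_kinematics([*C,.093],[180,0,BY]);print(q)
q=robot.inverse_kinematics([*C,.093],[180,0,BY+72]);print(q)
E
```

```text
[ 0.54989717 -0.01209787  0.113     ]
blue [0.57322751 0.08753881] [0.5710899 0.0871555]
yellow [0.46010213 0.04400626] [0.4562439  0.04191646]
green [ 0.46757956 -0.07985949] [ 0.46377942 -0.08128821]
red [ 0.58541328 -0.10894807] [ 0.58328263 -0.11219384]
[ 0.5778297  -0.01110598  0.113     ] [ 0.52090237 -0.01313501  0.113     ]
[  23.41201839   28.78849425  -32.14953199   98.56974184   17.64056864
   57.73899071 -101.56854599]
[ 31.42735429  32.15090854 -44.16830023  98.27490041  25.34256023
  60.02725354 -35.81904639]
```

```bash
cat >> h.py <<'E'
C=np.array([.546,-.0135])
def turn(start,delta):
    """start: lid angle (deg, box frame) now; delta deg to turn ccw"""
    y0=BY+start
    best=None
    for k in range(-4,5):
        y=y0+180*k
        # j7 ~ yaw-100 ; keep both in range
        if -60<y<250 and -60<y+delta<250:
            best=y if best is None or abs(y+delta/2-90)<abs(best+delta/2-90) else best
    y=best
    w=(y+180)%360-180
    robot.move_to([*C,.20],[180,0,w]); print("pre j7",robot.current_joint_positions()[6])
    robot.line_to([*C,.093],[180,0,w],velocity=.2)
    fingers.gripper_to(0,force=60)
    print("gap",robot.current_finger_gap())
    q=np.array(robot.current_joint_positions()); n=max(1,int(abs(delta)/36))
    q[6]+=delta; robot.move_j(list(q))
    print("rot",robot.current_eef_rot()[2],"tau",robot.current_torque(),"f",robot.current_contact_force())
    fingers.gripper_to(.6); robot.pause(.1)
    p=robot.current_tool_pos()
    robot.line_to([p[0],p[1],.21],velocity=.25)
    print("t",robot.current_time_s())
E
python3 - <<'E'
from h import *
turn(0,72)
im,ps=snap("wrist","w2.png")
E
```

```text
pre j7 -98.21222635174134
gap 0.1807389478400213
rot 75.5458927371956 tau [0.48863515 0.44788468 0.01629732] f [-2.07436875  4.00861784  3.1477875 ]
t 8.975
```

View pics/w2.png

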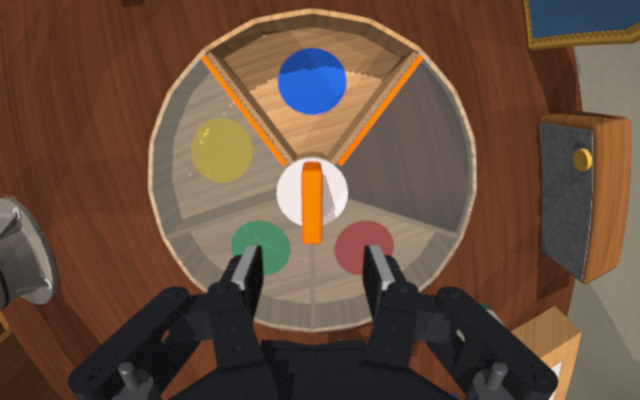

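The window now stands squarely over blue (knob points at the disc at pixel 312,80). Bricks next: I'll look from above with the wrist camera.

```bash
python3 - <<'E'
from h import *
robot.move_to([0.50,-0.312,0.25],[180,0,0]); 
im,ps=snap("wrist","w3.png"); np.save("ps3.npy",np.array([*ps[0],*ps[1].ravel()]))
print([(d["rect"],d["p"]) for d in recognise("bricks","wrist")],robot.current_time_s())
cv2.imwrite("pics/w3c.png",cv2.resize(im[:,:,::-1][20:260,160:480],None,fx=2.4,fy=2.4))
E
```

```text
[([314.9, 120.8, 30.9, 68.9], 0.96)] 10.2917
```

View pics/w3c.png

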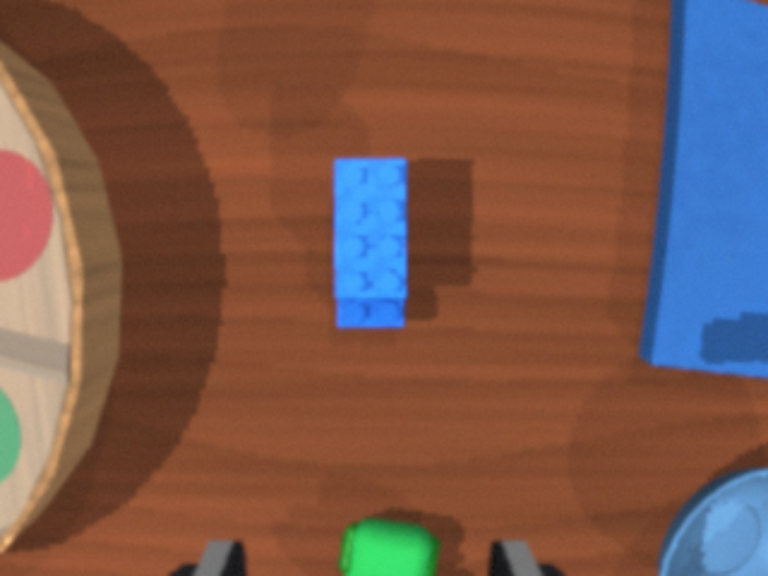

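```bash
cat >> h.py <<'E'
def best_yaw(xy,yaw):
    az=np.degrees(np.arctan2(xy[1],xy[0]))
    y=min([yaw+180*k for k in range(-3,4)],key=lambda y:abs(y-az-90))
    return (y+180)%360-180
def pick(xy,yaw,z=.022,op=1.0,force=60):
    w=best_yaw(xy,yaw)
    fingers.gripper_to(op)
    robot.move_to([*xy,z+.10],[180,0,w])
    hit=robot.line_to([*xy,z],[180,0,w],velocity=.12,f_stop=15)
    if hit: print("HIT",robot.current_tool_pos(),robot.current_contact_force())
    fingers.gripper_to(0,force=force)
    g=robot.current_finger_gap()
    robot.line_to([*xy,.21],velocity=.25)
    print("gap",g,robot.current_finger_gap(),robot.current_tool_pos(),"t",robot.current_time_s())
def place(col,off=(0,0),z=.033,r=.105):
    a=np.radians(ANG[col]+BY); u=np.array([np.cos(a),np.sin(a)])
    t=C+r*u-np.array(off)
    w=best_yaw(t,ANG[col]+BY)
    robot.move_to([*t,.21],[180,0,w])
    g=robot.current_finger_gap(); print("gap before",g)
    robot.line_to([*t,.10],[180,0,w],velocity=.2)
    hit=robot.line_to([*t,z],[180,0,w],velocity=.1,f_stop=12)
    print("hit",hit,robot.current_tool_pos(),"gap",robot.current_finger_gap())
    fingers.gripper_to(min(1,g+.25))
    robot.line_to([*t,.21],velocity=.2)
    print("t",robot.current_time_s())
E
python3 - <<'E'
from h import *
a=np.load("ps3.npy"); ps=(a[:3],a[3:].reshape(3,3))
f=lambda u,v,z:p2w("wrist",160+u/2.4,20+v/2.4,z,ps)
A=f(370,158,.038); B=f(370,298,.038); D=f(370,328,.019)
print(A,B,D,"left/right",f(334,230,.038),f(407,230,.038))
yaw=np.degrees(np.arctan2((A-B)[1],(A-B)[0])); c=(A+D)/2; print(c,yaw)
pick(c[:2],yaw)
im,_=snap("wrist","w4.png")
E
```

```text
[ 0.60220481 -0.3101814   0.038     ] [ 0.53873412 -0.31056345  0.038     ] [ 0.52197536 -0.31071416  0.019     ] left/right [ 0.5695923  -0.29429616  0.038     ] [ 0.56980646 -0.32689879  0.038     ]
[ 0.56209008 -0.31044778  0.0285    ] 0.3448848766332391
gap 0.36512914292034404 0.36118287280596234 [ 0.56086521 -0.30997451  0.20784468] t 13.875
```

View pics/w4.png

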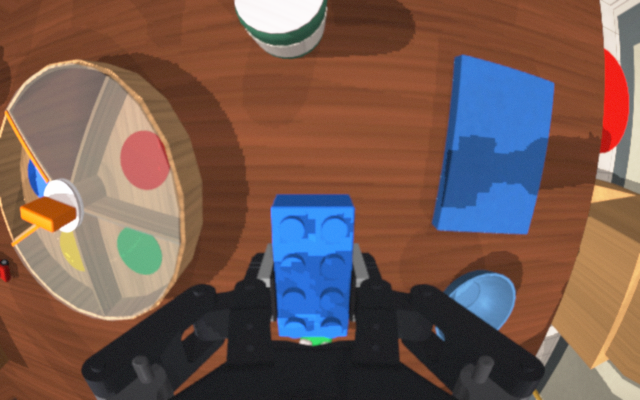

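Bricks are held square (measured 80 x 32 mm). Placing in blue.

```bash
python3 - <<'E'
from h import *
place("blue")
im,_=snap("wrist","w5.png")
E
```

```text
gap before 0.3630305473018365
hit False [0.57291244 0.08848516 0.03362707] gap 0.3616893169593262
t 18.2917
```

View pics/w5.png

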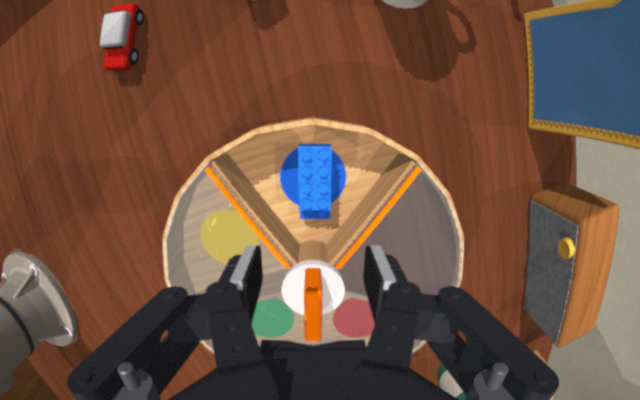

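Bricks are on the blue disc (315,180). Now I'll turn to yellow and look at the rattle.

```bash
python3 - <<'E'
from h import *
turn(72,72)
im,ps=snap("wrist","w6a.png")
robot.move_to([0.49,0.335,0.25],[180,0,0]); 
im,ps=snap("wrist","w6.png"); np.save("ps6.npy",np.array([*ps[0],*ps[1].ravel()]))
print([(d["rect"],d["p"]) for d in recognise("rattle","wrist")],robot.current_time_s())
cv2.imwrite("pics/w6c.png",cv2.resize(im[:,:,::-1][20:260,160:480],None,fx=2.4,fy=2.4))
E
```

```text
pre j7 -27.701474714894296
gap 0.1789849445498592
rot 147.46799510841737 tau [ 0.10476181 -0.66025004 -0.01196691] f [ 3.70516887  2.20318698 -6.22133966]
t 22.2333
[([233.5, 28.1, 47.0, 56.2], 0.94), ([306.4, 116.7, 84.6, 56.2], 0.75), ([117.8, 267.0, 47.0, 57.4], 0.7)] 24.9833
```

View pics/w6a.png

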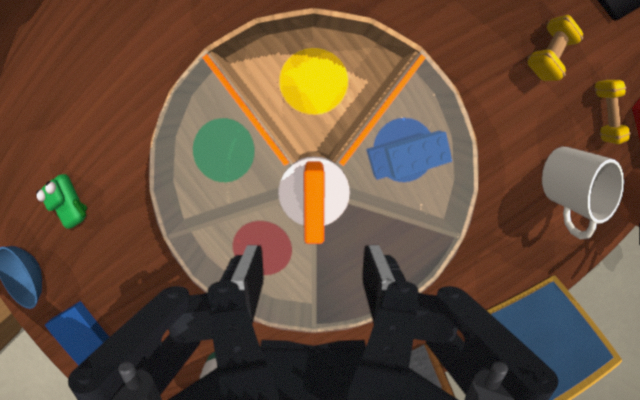

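View pics/w6c.png

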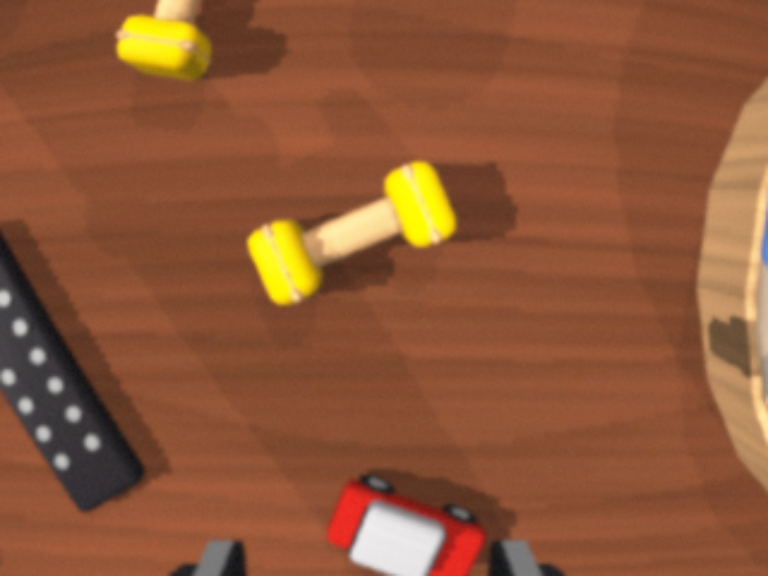

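Window is over yellow (314,82). The rattle's block centres in the crop are about (285,262) and (420,204).

```bash
python3 - <<'E'
from h import *
a=np.load("ps6.npy"); ps=(a[:3],a[3:].reshape(3,3))
f=lambda u,v,z:p2w("wrist",160+u/2.4,20+v/2.4,z,ps)
A=f(285,262,.036); B=f(420,204,.036); m=f(354,232,.03)
yaw=np.degrees(np.arctan2((A-B)[1],(A-B)[0])); c=(A+B)/2; print(c,m,yaw,np.linalg.norm(A-B))
pick(c[:2],yaw,z=.022)
im,_=snap("wrist","w7.png")
E
```

```text
[0.55795127 0.34068454 0.036     ] [0.55803312 0.33991334 0.03      ] 113.3727630714543 0.06642778704801285
gap 0.2014419621971696 0.19879606686231524 [0.55719513 0.33979209 0.20807429] t 29.5417
```

View pics/w7.png

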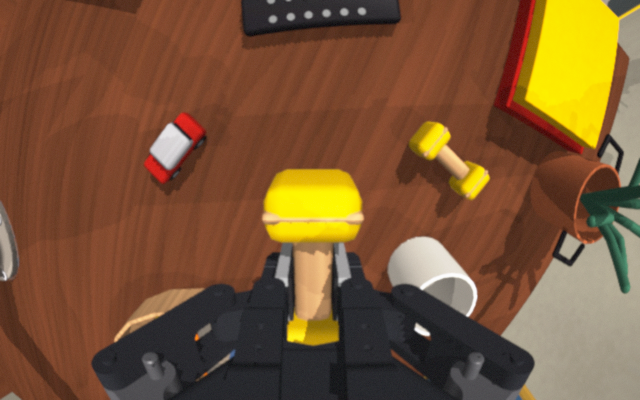

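```bash
python3 - <<'E'
from h import *
place("yellow")
im,_=snap("wrist","w8.png")
turn(144,72)
im,ps=snap("wrist","w8a.png")
robot.move_to([0.33,-0.315,0.25],[180,0,0]); 
im,ps=snap("wrist","w9.png"); np.save("ps9.npy",np.array([*ps[0],*ps[1].ravel()]))
print([(d["rect"],d["p"]) for d in recognise("frog","wrist")],robot.current_time_s())
cv2.imwrite("pics/w9c.png",cv2.resize(im[:,:,::-1][20:260,160:480],None,fx=2.4,fy=2.4))
a=cv2.imread("pics/w8.png");b=cv2.imread("pics/w8a.png");cv2.imwrite("pics/w8b.png",cv2.resize(np.hstack([a,b]),(800,250)))
E
```

```text
gap before 0.19650967743335457
hit False [0.45810394 0.0431119  0.03355448] gap 0.19828838507246352
t 33.675
pre j7 -97.7125665668061
gap 0.17978108530824272
rot 39.607701666744944 tau [ 0.86143916  0.24036751 -0.0097532 ] f [-1.42431929  5.01469767  3.16889078]
t 39.05
[([318.5, 131.7, 46.0, 66.0], 0.61)] 40.5917
```

View pics/w8b.png

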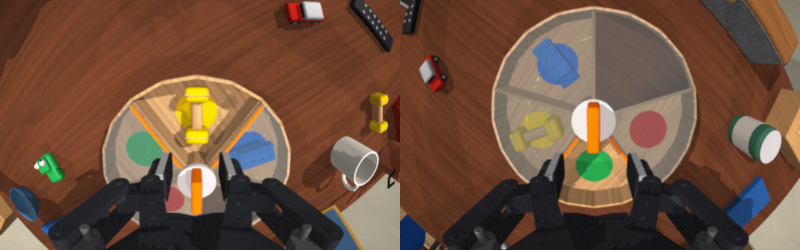

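View pics/w9c.png

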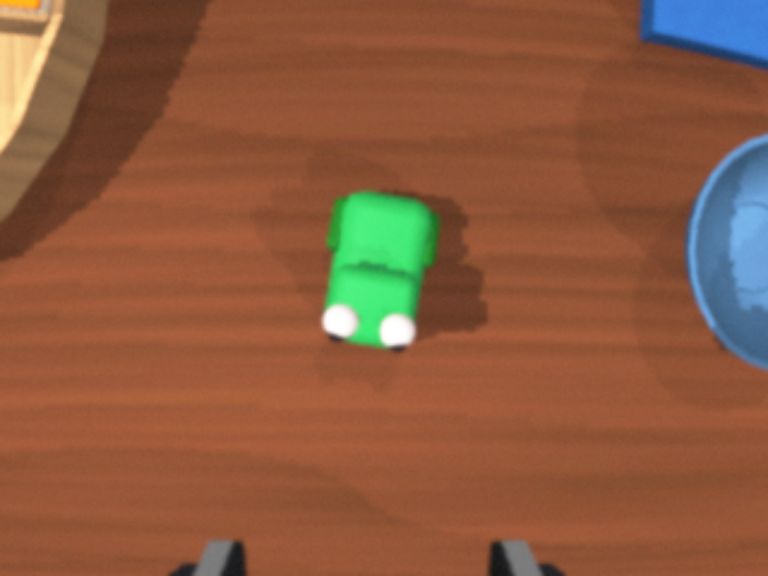

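Rattle lies on yellow and the window is over green. The frog's axis in the crop runs from (388,193) to (370,347).

```bash
python3 - <<'E'
from h import *
a=np.load("ps9.npy"); ps=(a[:3],a[3:].reshape(3,3))
f=lambda u,v,z:p2w("wrist",160+u/2.4,20+v/2.4,z,ps)
A=f(389,193,.035); B=f(370,347,.025)
L=f(330,240,.02);R=f(438,246,.02); e1=f(340,321,.042);e2=f(398,330,.042)
yaw=np.degrees(np.arctan2((A-B)[1],(A-B)[0])); c=(A+B)/2; print(c,yaw,np.linalg.norm(A-B),np.linalg.norm(L-R),(L+R)/2,(e1+e2)/2,np.degrees(np.arctan2(*(e1-e2)[:2])))
pick(c[:2],yaw,z=.023)
im,_=snap("wrist","w10.png")
E
```

```text
[ 0.38077943 -0.31950052  0.03      ] -6.329102881944898 0.07397686613638589 0.05113912389177337 [ 0.3939085  -0.32186435  0.02      ] [ 0.35734207 -0.31487661  0.042     ] 8.652451657914359
gap 0.5029701918656136 0.496991951003538 [ 0.38013371 -0.31840966  0.20856326] t 43.9917
```

View pics/w10.png

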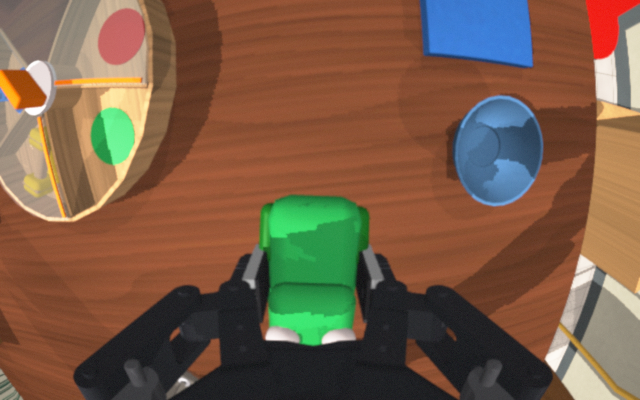

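Frog is held, gap 0.50 (about 43 mm, expected 44). Placing, then turning to red.

```bash
python3 - <<'E'
from h import *
place("green",z=.034)
im,_=snap("wrist","w11.png")
turn(216,72)
im,ps=snap("wrist","w12.png")
robot.move_to([0.34,0.31,0.25],[180,0,0]); 
im,ps=snap("wrist","w13.png"); np.save("ps13.npy",np.array([*ps[0],*ps[1].ravel()]))
print([(d["rect"],d["p"]) for d in recognise("car","wrist")],robot.current_time_s())
cv2.imwrite("pics/w13c.png",cv2.resize(im[:,:,::-1][20:260,160:480],None,fx=2.4,fy=2.4))
a=cv2.imread("pics/w11.png");b=cv2.imread("pics/w12.png");cv2.imwrite("pics/w12b.png",cv2.resize(np.hstack([a,b]),(800,250)))
E
```

```text
gap before 0.5024639102925047
hit False [ 0.46558857 -0.080564    0.0345143 ] gap 0.5027891605569774
t 47.9167
pre j7 -30.35174034241727
gap 0.18227402629868708
rot 111.51520266577182 tau [-0.17808318  0.2132198  -0.03627177] f [-1.03625003  0.49071979  0.38591618]
t 51.95
[([308.5, 123.4, 70.3, 52.2], 0.71)] 54.5167
```

View pics/w12b.png

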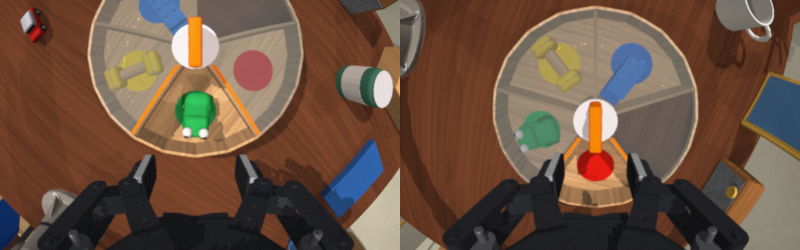

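View pics/w13c.png

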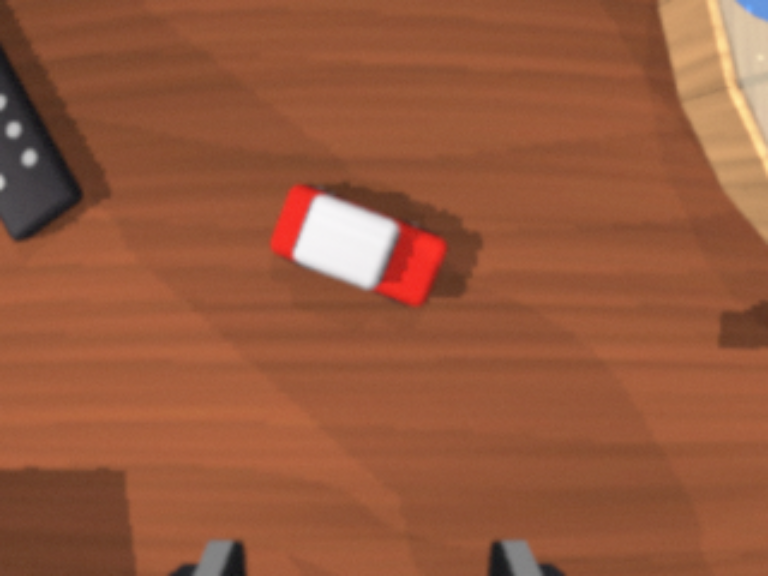

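Frog is on green, the window is over red, and the car is visible at crop (358,246).

```bash
python3 - <<'E'
from h import *
a=np.load("ps13.npy"); ps=(a[:3],a[3:].reshape(3,3))
f=lambda u,v,z:p2w("wrist",160+u/2.4,20+v/2.4,z,ps)
A=f(283,219,.024); B=f(434,272,.024)
yaw=np.degrees(np.arctan2((A-B)[1],(A-B)[0])); c=(A+B)/2; print(c,yaw,np.linalg.norm(A-B))
pick(c[:2],yaw,z=.021,force=80)
im,_=snap("wrist","w14.png")
E
```

```text
[0.40187176 0.31301327 0.024     ] 70.39479748750723 0.07513040884104166
gap 0.40333246866952865 0.40049648313797603 [0.40052776 0.31237342 0.20823615] t 58.6333
```

View pics/w14.png

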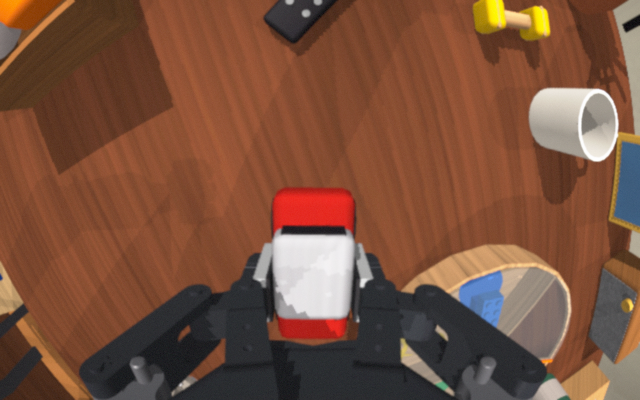

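```bash
python3 - <<'E'
from h import *
place("red")
im,_=snap("wrist","w15.png")
p=robot.current_tool_pos()
# look at whole box from above before closing
robot.move_to([0.46,-0.0135,0.38],[180,0,0])
im,ps=snap("wrist","w16.png"); np.save("ps16.npy",np.array([*ps[0],*ps[1].ravel()]))
for l in ["frog","car","rattle","bricks"]: print(l,[(d["rect"],d["p"]) for d in recognise(l,"wrist")])
print(robot.current_time_s())
cv2.imwrite("pics/w16c.png",cv2.resize(im[:,:,::-1][20:260,160:480],None,fx=2.4,fy=2.4))
E
```

```text
gap before 0.39832090175032564
hit False [ 0.58507563 -0.11159478  0.03359686] gap 0.4031729195371741
t 63.2583
frog []
car [([375.5, 78.9, 48.8, 35.8], 0.74)]
rattle [([36.6, 215.1, 21.0, 37.4], 0.89), ([82.5, 50.5, 29.1, 51.0], 0.65)]
bricks []
65.55
```

View pics/w16c.png

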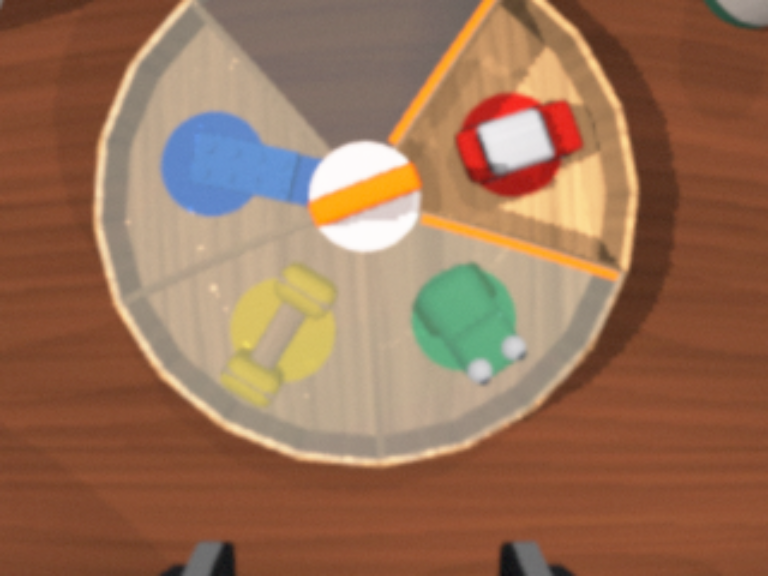

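All toys are in their compartments. The bricks have slid inward in blue, so I'll measure how far.

```bash
python3 - <<'E'
from h import *
a=np.load("ps16.npy"); ps=(a[:3],a[3:].reshape(3,3))
f=lambda u,v,z:p2w("wrist",160+u/2.4,20+v/2.4,z,ps)[:2]
pad=f(211,163,.008); A=f(194,156,.044); B=f(297,178,.044)
u=(B-A)/np.linalg.norm(B-A); print(pad,A,B,np.linalg.norm(B-A),"origin-pad",np.linalg.norm(A+.04*u-pad))
for n,pu,ou,z in [("red",(512,145),(519,141),.04),("green",(464,317),(468,323),.045),("yellow",(283,329),(279,334),.035)]:
    print(n,np.linalg.norm(f(*pu,.008)-f(*ou,z)))
E
```

```text
[0.57242289 0.08957768] [0.57479754 0.09287574] [0.55859102 0.02872514] 0.06616608453051002 origin-pad 0.03625158443604655
red 0.001821280958263674
green 0.002684324538440838
yellow 0.0010739312766028949
```

The bricks are 36 mm off (limit 75), the others under 3 mm. Closing the lid.

```bash
python3 - <<'E'
from h import *
turn(288,72)
robot.move_to([0.46,-0.0135,0.38],[180,0,0])
im,ps=snap("wrist","w17.png")
cv2.imwrite("pics/w17c.png",cv2.resize(im[:,:,::-1][20:260,160:480],None,fx=2.4,fy=2.4))
np.save("ps17.npy",np.array([*ps[0],*ps[1].ravel()]))
print(robot.current_time_s(),robot.current_contact_force())
E
```

```text
pre j7 34.842556186532896
gap 0.18282351741655878
rot -176.49069661067574 tau [ 0.49052297 -0.60608992  0.01837508] f [ 3.30221912  3.34872511 -3.66144014]
t 70.75
73.5833 [-0.33204558  0.18312588  0.147592  ]
```

View pics/w17c.png

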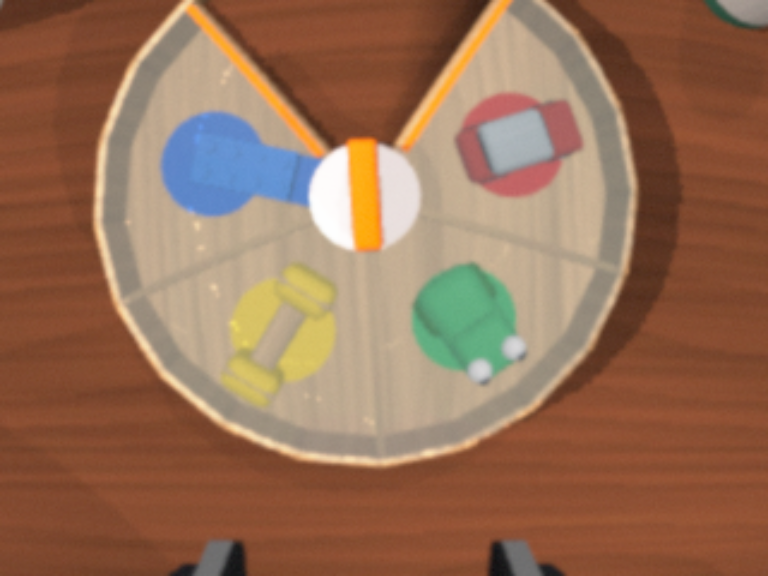

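The window stands over the solid sector, with the bar's tilt matching the box yaw of about 3.5°. All four toys are inside and the gripper is clear. Handing in.

```bash
python3 - <<'E'
from h import *
workorder.close_job(); print(robot.current_time_s())
E
```

```text
the job is handed in; nothing more can be done
the job is handed in; nothing more can be done
```

All four toys are in the round box, each in the compartment of its colour, and the lid is clicked shut. I handed the job in at about 74 s of the 210 s allowed.

I turned the lid five single clicks counter-clockwise. On the way I put the bricks in blue, the rattle in yellow, the frog in green and the car in red. Of the three rattle-like things I took the one nearest the base, 0.65 m away against 0.73 m and 0.80 m.

- **Toy positions:** measured with the wrist camera just before the lid was closed, car, frog and rattle were 1–3 mm from their disc centres. The last picture shows all four toys unchanged.
- **Bricks:** after I placed them on the disc they slid inward by themselves, or were knocked. They were about 36 mm off centre, inside the 75 mm limit, so I left them.
- **Lid:** the last picture shows the window over the solid sector and the knob bar in line with the box. The gripper was clear of everything.
- **Mug, tea tin, remote, bowl and book:** I saw no contact with any of them, but I did not measure their positions again at the end.

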